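Stand the tipped refill bottle back in its row

ROBOT

A 6-joint arm with a two-finger parallel gripper is mounted at the origin on the work surface. World frame = base frame: x ahead of the robot, y to its left, z up, the work surface at z = 0. Lengths are in mm, angles in degrees, forces in N, time in s.
With the tool pointing down it reaches from about 300 to 850 mm from the base axis. Payload 4.2 kg.
Tool frame: the origin (TCP) lies midway between the tips of the shut fingers; the grasp point (between the pads) lies 19 mm behind it; z points along the fingers, y is the line along which they close (so a half turn about z gives the same grasp; the last joint's range is limited). The gripper opens to 91 mm and grips with 3 to 60 N. Pads are 32 mm wide; open, the fingers measure 118 mm over their backs; the gripper's body (76 mm by 178 mm) begins 60 mm behind the grasp point.
Start: joints at [-77.063, 18.312, 89.639, -0, 72.044, -1.146], TCP at [139.919, -557.736, 175.776] pointing down, gripper open.
Joint ranges: [-177.97, 177.97], [-48.28, 115.42], [12.27, 149.76], [-77.06, 257.06], [2.81, 150.46], [-146.56, 146.56]. Speed limits (degrees/s): [147.25, 147.25, 180, 180, 180, 180].

INTERFACE

Orientations are given as [roll, pitch, yaw] about the fixed x, y, z axes, in that order (R = Rz(yaw) Ry(pitch) Rx(roll)).
In Python, from workcell import env gives the robot as it stands.
- The arm moves only by the tool send_rows, never from a script. Its argument "steps" is a list that holds one entry, the list of rows, each a list of 5 numbers: the shift along the tool's x, y, z scaled (see below), then the turn about the tool's z scaled (see below), then the opening, from 0 (shut) to 1 (fully open). In form: [[[dx, dy, dz, yaw, fingers], ...]]. A call has 1 to 5 rows; each row shifts and turns the commanded pose from where the row before left it, along the tool's axes as they then stand; what a row does not reach is not made up. The controller multiplies each number of a shift by 0.04 m and each number of a turn by 0.12 rad. A row lasts 1/12 s, in which the tool goes at most 41.7 mm and 7.16 degrees, less where a joint would pass 70% of its speed; a pose out of reach is approached as far as the arm can. A call with a number of a shift or a turn outside -1 to 1 is refused whole. A call with a gripper value outside its range is refused whole. The fingers move at their own pace and stop on an object; "squeeze" is the grip in N (left out, the last holds). Time passes only in rows, so rows that do not move let the fingers close. It gives the time, the measured TCP pose, the force, the opening and the grip force at its end, in the units of the state.
- env.state(): the state, without advancing time (a new reading comes with each control period).
- env.grab_frame(name): name is "scene" or "top" or "wrist"; returns a dict with "pixels" (384x512x3 uint8, red, green, blue), "depth" (384x512 float32, mm along the optical axis (not along the pixel's ray), 0 where there is no reading), "intrinsics" (3x3 intrinsics, pixels), "cam_to_world" (4x4, takes a point from camera to world coordinates). Camera axes: x right, y down, z forward; pixel columns grow to the right and rows downward; lengths in mm; the calibration is good to about 2 mm. A picture is of the moment at which its call begins.
- env.job_done(): hands the job in; it is judged then, once.
The state is a dict: "time_s": time; "qpos": joint angles; "qvel": joint speeds; "effort": joint torques, N m; "ee_pos": TCP position; "ee_rot": TCP orientation; "force": force on the tool from outside, world axes, zero at the start; "torque": the same for the moment, N m; "gripper_width": finger opening in mm; "gripper_force": force on a finger pad.
Only numpy, scipy, OpenCV 4.12 (cv2) and the standard library are available. Lean on these libraries where they do the work, as an engineer would, in place of code of your own. Each camera call takes 0.05 s, during which the arm holds its last target. There are 200 camera calls.

TASK

Pull the tray of the small steel supply cabinet all the way out to its stop and leave it out. One refill bottle has tipped over at the front of the tray: stand it upright on the tray floor in the empty place between the two standing bottles, in line with them and about midway. The two standing bottles must stay on their feet, and the stapler, tape dispenser and cup on the counter stay where they are.

Things in the scene. Friction and masses are not known exactly. Their poses are not given: they have to be found in the camera images.
- cabinet: Fixed beige steel desktop cabinet, 330 mm deep (its x), 310 mm wide (its y), 154 mm tall, with an open front. Origin at the centre of its underside; its -x axis points straight out of the front (roughly to the robot's right), and the tray slides out that way. A closed brown binder lies on the rear of its roof (top at 180 mm, from x = -25 to +135 mm).
- tray (a joint): How far the pull-out tray is out, in m: 0 shut, 0.24 at its stop; it starts almost shut. It slides with about 2 N of friction plus light damping and stays where it is left. The tray is 300 mm deep, 272 mm wide outside; its floor is 16 mm above the counter, and low walls 4 mm thick all round rise 22 mm above the floor.
- tray_handle (a point): Middle of the tray's steel bar handle: a round bar 12 mm thick and 110 mm long, level and parallel to the tray's front, 65 mm in front of it and 36 mm above the counter. Arms at its two ends. Axes as the cabinet's. With the tray shut the cabinet (154 mm tall) begins 65 mm behind the bar: lean the gripper out or hook the bar from above.
- tray_floor (a point): Centre of the tray, on the upper face of its floor, 215 mm behind the handle bar; the axes are the cabinet's; the walls stand 146 mm in front of and behind it and 132 mm to either side. With the tray at its stop, the cabinet's front is 90 mm behind this point.
- bottle_left: One of two standing neighbours in a row across the tray (along its y), about 120 mm between centres, the empty place between them; this one at the -y end. White square bottle, 46 x 46 mm, body 72 mm tall, then a shoulder and a round black cap 28 mm across from 76 to 110 mm; 110 mm tall in all, about 0.16 kg. Origin at the centre of its underside, z axis up through the cap.
- bottle_right: The other standing bottle, at the +y end of the row, nearer the robot. White square bottle, 46 x 46 mm, body 72 mm tall, then a shoulder and a round black cap 28 mm across from 76 to 110 mm; 110 mm tall in all, about 0.16 kg. Origin at the centre of its underside, z axis up through the cap.
- bottle_tipped: The tipped bottle, lying on a flat side on the floor at the front of the tray, roughly parallel to the row, cap towards the tray's -y side; its axis is 23 mm above the floor. White square bottle, 46 x 46 mm, body 72 mm tall, then a shoulder and a round black cap 28 mm across from 76 to 110 mm; 110 mm tall in all, about 0.16 kg. Origin at the centre of its underside, z axis up through the cap.
- bottle_tipped_cap (a point): Point on the tipped bottle's axis in the middle of its cap, 98 mm from its underside.
- stapler: Black desk stapler, 150 x 36 x 55 mm, standing on the counter to the robot's right; leave it alone. Origin at the centre of its underside.
- tape: Grey tape dispenser, 150 x 55 x 77 mm, on the counter to the right; leave it alone. Origin at the centre of its underside.
- cup: Dark steel pen cup, 76 mm across and 95 mm tall, on the counter to the right; leave it alone. Origin at the centre of its underside.

How it is judged:
By the outcome, as a careful person would: the job done as asked, in the order asked, and still so for the second after the job is handed in, with the robot touching nothing.
It also fails if it takes over 66 s, if anything falls off the work surface, if the arm or the gripper's body presses on something with over 40 N, if the wrist force passes 120 N, or if a joint passes its speed limit or range.

## Working session

There is one attempt and no reset: what is moved stays moved. The work goes in short steps, Python scripts to look and compute and a tool call to move; the robot and the scene stay as the last step left them, time stands still between calls to the robot, and variables do not carry over. Pictures are saved under pics/ and viewed, at most 10 in all, crops included, and the job is handed in when it is done.

Besides the shell and the picture viewer there is one more tool, called after "Emit:" by a JSON object that holds its "method" and its "body". send_rows: Moves the arm, as the interface text tells. Shifts and turns lie within -1 to 1; 1 stands for 0.04 m of shift or 0.12 rad of turn. Its arguments: {"type":"object","properties":{"steps":{"type":"array"},"squeeze":{"type":"number"}},"required":["steps"]}

```bash
mkdir -p pics; ls; python3 - <<'E'
from workcell import env
import cv2,numpy as np,pickle
print(env.state())
fs={n:env.grab_frame(n) for n in("scene","top")}
pickle.dump(fs,open("f0.pkl","wb"))
cv2.imwrite("pics/a.png",cv2.resize(np.vstack([fs[n]["pixels"][:,:,::-1] for n in fs]),(450,600)) if 0 else fs["scene"]["pixels"][:,:,::-1])
cv2.imwrite("pics/b.png",fs["top"]["pixels"][:,:,::-1])
for n in fs: print(fs[n]["intrinsics"],fs[n]["cam_to_world"].round(3))
E
```

```text
pics
{'time_s': 0.0, 'qpos': array([-7.70641966e+01,  1.83522313e+01,  8.97063773e+01, -1.70542696e-03,
        7.20435332e+01, -1.14408813e+00]), 'qvel': array([ 0.00376422, -0.05121177,  0.08329296, -0.01613669,  0.14016155,
       -0.06369402]), 'effort': array([-6.67178429e-04, -4.12465632e+01, -2.31973135e+01,  7.28462194e-02,
        4.56349051e-02, -1.46158372e-04]), 'ee_pos': array([ 139.76311316, -557.16596419,  174.91462025]), 'ee_rot': array([-1.79897846e+02, -4.18346143e-04,  1.40804184e+01]), 'force': array([ 0.62564784, -0.37404053, -0.52014063]), 'torque': array([-0.05255948,  0.00158718,  0.05994523]), 'gripper_force': 0.0, 'gripper_width': 91.39567847218751}
[[379.69533279   0.         261.14855719]
 [  0.         379.69533279 191.42543693]
 [  0.           0.           1.        ]] [[ 1.000000e+00  2.100000e-02 -8.000000e-03  5.839200e+02]
 [ 2.200000e-02 -9.550000e-01  2.960000e-01 -3.529220e+02]
 [-1.000000e-03 -2.960000e-01 -9.550000e-01  1.068446e+03]
 [ 0.000000e+00  0.000000e+00  0.000000e+00  1.000000e+00]]
[[416.39897464   0.         252.39307876]
 [  0.         416.39897464 194.39557006]
 [  0.           0.           1.        ]] [[-1.400000e-02 -9.860000e-01  1.640000e-01  3.596990e+02]
 [-1.000000e+00  1.400000e-02 -2.000000e-03 -3.577200e+01]
 [-1.000000e-03 -1.640000e-01 -9.860000e-01  1.487371e+03]
 [ 0.000000e+00  0.000000e+00  0.000000e+00  1.000000e+00]]
```

View pics/a.png

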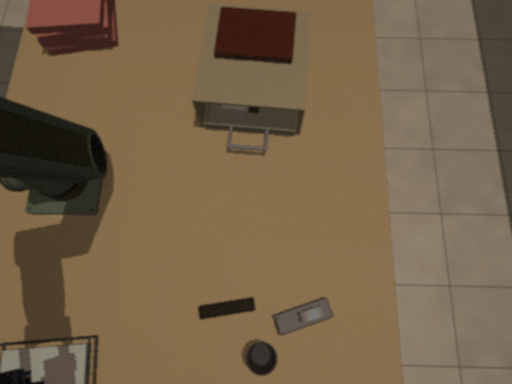

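View pics/b.png

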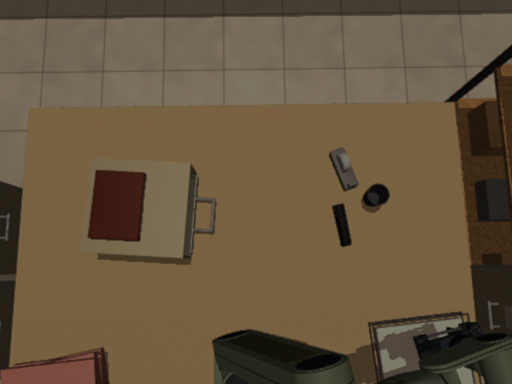

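The pictures show the cabinet with its front facing world −y. The handle bar is at about (228–267, 150) in scene and at column 213, rows 199–233 in top. The counter items are well away from it.

```bash
cat > h.py <<'E'
import numpy as np,cv2
def cloud(f):
    K=f["intrinsics"];d=f["depth"];v,u=np.mgrid[:d.shape[0],:d.shape[1]]
    P=np.stack([(u-K[0,2])/K[0,0]*d,(v-K[1,2])/K[1,1]*d,d],-1)
    T=f["cam_to_world"];return P@T[:3,:3].T+T[:3,3]
def ray(f,u,v,z):
    K=f["intrinsics"];T=f["cam_to_world"]
    r=T[:3,:3]@np.array([(u-K[0,2])/K[0,0],(v-K[1,2])/K[1,1],1]);c=T[:3,3]
    return c+r*(z-c[2])/r[2]
E
python3 - <<'E'
import pickle,numpy as np,cv2
from h import *
fs=pickle.load(open("f0.pkl","rb"))
for n,roi in(("scene",(215,130,280,160)),("top",(199,190,225,245))):
    f=fs[n];P=cloud(f);x0,y0,x1,y1=roi
    Q=P[y0:y1,x0:x1];m=(Q[...,2]>20)&(Q[...,2]<60)&(f["depth"][y0:y1,x0:x1]>0)
    v,u=np.nonzero(m);print(n,m.sum(),u.min()+x0,u.max()+x0,v.min()+y0,v.max()+y0)
    W=np.array([ray(f,a+x0,b+y0,42) for a,b in zip(u,v)])
    fr=W[W[:,1]<W[:,1].min()+35]
    r=cv2.minAreaRect(W[:,:2].astype(np.float32));print(r,cv2.boxPoints(r).round(1).tolist(),Q[m][:,2].mean())
    m=(P[...,2]>140)&(P[...,2]<165)&(P[...,1]>-300)&(P[...,0]>350)
    r=cv2.minAreaRect(P[m][:,:2].astype(np.float32));print("roof",m.sum(),r,cv2.boxPoints(r).round(1).tolist())
    hm=(P[...,2]>170)&(P[...,2]<190)&(P[...,1]>-300)&(P[...,0]>350);print("binder",cv2.minAreaRect(P[hm][:,:2].astype(np.float32)))
E
```

```text
scene 303 227 279 130 150
((548.470947265625, 124.09062194824219), (153.8120574951172, 64.58306884765625), 1.237421989440918) [[470.8999938964844, 154.6999969482422], [472.29998779296875, 90.0999984741211], [626.0999755859375, 93.5], [624.7000122070312, 158.0]] 36.791590172877044
roof 7040 ((546.955078125, 341.9426574707031), (336.54876708984375, 310.2728271484375), 85.98959350585938) [[380.3999938964844, 184.89999389648438], [689.9000244140625, 163.1999969482422], [713.5, 499.0], [404.0, 520.7000122070312]]
binder ((551.1204833984375, 395.9327697753906), (164.41876220703125, 219.9471893310547), 85.65670013427734)
top 190 199 215 198 232
((530.1226806640625, 122.25907897949219), (56.494140625, 119.32984924316406), 89.18702697753906) [[470.1000061035156, 94.9000015258789], [589.4000244140625, 93.19999694824219], [590.2000122070312, 149.6999969482422], [470.8999938964844, 151.3000030517578]] 40.81963181337083
roof 6222 ((548.1050415039062, 340.8345642089844), (332.85443115234375, 310.46209716796875), 85.9505844116211) [[381.5, 185.8000030517578], [691.2000122070312, 163.89999389648438], [714.7000122070312, 495.8999938964844], [405.0, 517.7999877929688]]
binder ((551.8262939453125, 394.13494873046875), (162.265625, 220.43765258789062), 85.90225219726562)
```

Emit:
{"method": "send_rows", "body": {"steps": [[[0,0,0,-1,0],[0,0,0,-1,0],[0,0,0,-1,0],[0,0,0,-1,0],[0,0,0,-1,0]]]}}

```text
time_s: 0.52
ee_pos: [139.8, -557.4, 175.3]
ee_rot: [-180.0, -0.0, 48.8]
force: [-0.1, 0.4, -0.4]
gripper_width: 60.9
gripper_force: 0.0
```

Emit:
{"method": "send_rows", "body": {"steps": [[[0,0,0,-1,0],[0,0,0,-1,0],[0,0,0,-1,0],[0,0,0,-1,0],[0,0,0,-1,0]]]}}

```text
time_s: 0.93
ee_pos: [139.9, -557.4, 175.3]
ee_rot: [-180.0, -0.1, 83.2]
force: [-0.1, -0.0, 0.5]
gripper_width: 27.5
gripper_force: 0.0
```

Emit:
{"method": "send_rows", "body": {"steps": [[[0,0,0,-0.47,0],[0.8,0.4,0,0,0],[0.8,0.4,0,0,0],[0.8,0.4,0,0,0],[0.8,0.4,0,0,0]]]}}

```text
time_s: 1.35
ee_pos: [212.8, -432.7, 175.2]
ee_rot: [-180.0, -0.1, 86.0]
force: [-0.1, -0.6, 0.4]
gripper_width: 0.1
gripper_force: 0.0
```

Emit:
{"method": "send_rows", "body": {"steps": [[[0.8,0.4,0,0,0],[0.8,0.4,0,0,0],[0.8,0.4,0,0,0],[0.8,0.4,0,0,0],[0.8,0.4,0,0,0]]]}}

```text
time_s: 1.77
ee_pos: [303.6, -278.5, 175.6]
ee_rot: [-180.0, -0.0, 86.0]
force: [-0.4, -0.9, -0.5]
gripper_width: 0.6
gripper_force: 0.0
```

Emit:
{"method": "send_rows", "body": {"steps": [[[0.8,0.4,0,0,0],[0.8,0.4,0,0,0],[0.8,0.4,0,0,0],[0.8,0.4,0,0,0],[0.8,0.4,0,0,0]]]}}

```text
time_s: 2.18
ee_pos: [394.4, -124.4, 175.6]
ee_rot: [-180.0, 0.0, 86.1]
force: [-0.2, -0.5, -0.8]
gripper_width: 0.6
gripper_force: 0.0
```

Emit:
{"method": "send_rows", "body": {"steps": [[[0.8,0.5,0,0,0],[0.8,0.5,0,0,0],[0.8,0.5,0,0,0],[0.8,0.5,0,0,0],[0.8,0.5,0,0,0]]]}}

```text
time_s: 2.6
ee_pos: [505.3, 28.4, 175.4]
ee_rot: [-180.0, 0.0, 86.1]
force: [0.2, -0.8, -0.6]
gripper_width: 0.8
gripper_force: 0.0
```

```bash
python3 - <<'E'
from workcell import env
import cv2,numpy as np
from h import *
f=env.grab_frame("wrist");cv2.imwrite("pics/c.png",f["pixels"][:,:,::-1])
P=cloud(f);print(env.state()["ee_pos"],f["cam_to_world"].round(2))
m=(P[...,2]>25)&(P[...,2]<55)&(P[...,1]>60)&(P[...,1]<112)&(P[...,0]>440)&(P[...,0]<620)&(f["depth"]>0)
print(m.sum())
if m.sum(): print(cv2.boxPoints(cv2.minAreaRect(P[m][:,:2].astype(np.float32))),P[m][:,2].max())
E
```

```text
[510.0062007   33.69431942 175.28630858] [[ 1.0000e+00 -7.0000e-02 -2.0000e-02  5.1013e+02]
 [-7.0000e-02 -9.6000e-01 -2.7000e-01  1.0471e+02]
 [-0.0000e+00  2.7000e-01 -9.6000e-01  3.8496e+02]
 [ 0.0000e+00  0.0000e+00  0.0000e+00  1.0000e+00]]
1231
[[469.3379   94.13544]
 [590.48     94.08745]
 [590.48706 111.9478 ]
 [469.34497 111.99579]] 44.725252530881505
```

View pics/c.png

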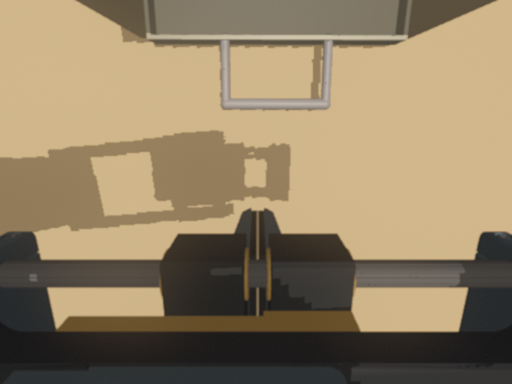

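The wrist view shows the bar at (225–328, 104), which is y ≈ 100 and x ≈ 530 in world. It agrees with the other views, so I'll lower the shut fingers behind it.

Emit:
{"method": "send_rows", "body": {"steps": [[[0.8,0.13,0,0,0],[0.8,0.13,0,0,0],[0.77,0.13,0,0,0],[0,0,0,0,0],[0,0,0.8,0,0]]]}}

```text
time_s: 3.07
ee_pos: [531.4, 122.3, 148.2]
ee_rot: [179.3, -0.2, 86.2]
force: [1.9, -0.7, -0.2]
gripper_width: 0.5
gripper_force: 0.0
```

Emit:
{"method": "send_rows", "body": {"steps": [[[0,0,0.8,0,0],[0,0,0.8,0,0],[0,0,0.8,0,0],[0,0,0.6,0,0],[0,0,0,0,0]]]}}

```text
time_s: 3.48
ee_pos: [522.2, 118.5, 18.9]
ee_rot: [-179.4, 0.2, 86.1]
force: [-1.3, -0.5, 0.3]
gripper_width: 0.5
gripper_force: 0.0
```

Emit:
{"method": "send_rows", "body": {"steps": [[[-0.2,0,0,0,0],[-0.3,0,0,0,0],[-0.4,0,0,0,0],[-0.4,0,0,0,0],[-0.4,0,0,0,0]]]}}

```text
time_s: 3.9
ee_pos: [523.7, 50.6, 26.1]
ee_rot: [179.7, -0.0, 86.1]
force: [0.8, -0.5, 0.1]
gripper_width: 0.1
gripper_force: 0.0
```

```bash
python3 - <<'E'
from workcell import env
import cv2,numpy as np
f=env.grab_frame("wrist");cv2.imwrite("pics/d.png",f["pixels"][:,:,::-1])
s=env.state();print(s["ee_pos"],s["force"])
E
```

```text
[523.19423653  48.1152987   26.05800881] [-1.21977605 -1.13533823 -0.4198846 ]
```

View pics/d.png

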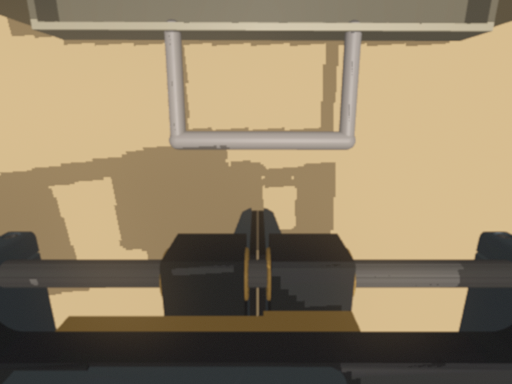

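The fingers passed the bar: it shows at (178–348, 140), ahead of the fingertips at (258, 212). I'll re-measure it.

```bash
python3 - <<'E'
from workcell import env
import numpy as np
from h import *
f=env.grab_frame("wrist");P=cloud(f);s=env.state();print(s["ee_pos"],s["qpos"].round(1))
for u in(180,220,260,300,345): print(ray(f,u,140,36).round(1),P[140,u].round(1), P[133:149,u,2].round(0))
print(ray(f,258,30,38).round(1),P[26:34,258].round(0).tolist())
print(ray(f,258,212,26).round(1))
T=f["cam_to_world"];print(T.round(2))
E
```

```text
[523.3668911   49.61050732  25.95948465] [ 4.200e+00  2.210e+01  1.082e+02 -1.000e-01  4.950e+01  8.300e+00]
[475.7 105.2  36. ] [477.4 105.8  42.4] [41. 42. 42. 43. 43. 43. 43. 42. 42. 42. 43. 40. 40. -0.  1.  0.]
[501.9 103.3  36. ] [502.8 104.   42.7] [42. 43. 43. 42. 42. 41. 43. 43. 42. 41. 40. 41. 39. -0. -0. -0.]
[528.1 101.5  36. ] [528.1 102.2  42.5] [43. 43. 42. 42. 43. 43. 42. 43. 42. 41. 41. 40. 40. -1.  1.  2.]
[554.4  99.6  36. ] [553.5 100.4  42.1] [42. 44. 42. 42. 42. 43. 42. 42. 43. 43. 41. 40. 38.  1.  0. -0.]
[583.9  97.5  36. ] [582.2  98.3  41.9] [ 43.  42.  43.  42.  42.  42.  43.  42.  42.  41. 235.  41.  39.   1.
   0.   1.]
[531.3 166.3  38. ] [[531.0, 169.0, 36.0], [532.0, 169.0, 33.0], [532.0, 169.0, 31.0], [532.0, 169.0, 29.0], [532.0, 169.0, 26.0], [532.0, 169.0, 23.0], [532.0, 169.0, 20.0], [532.0, 169.0, 17.0]]
[523.1  47.7  26. ]
[[ 1.0000e+00 -7.0000e-02 -2.0000e-02  5.2724e+02]
 [-7.0000e-02 -9.6000e-01 -2.7000e-01  1.2468e+02]
 [ 0.0000e+00  2.8000e-01 -9.6000e-01  2.3548e+02]
 [ 0.0000e+00  0.0000e+00  0.0000e+00  1.0000e+00]]
```

Emit:
{"method": "send_rows", "body": {"steps": [[[0,0,-0.8,0,0],[0,0,-0.8,0,0],[0,0,-0.8,0,0],[0,0,0,0,0]]]}}

```text
time_s: 4.33
ee_pos: [527.5, 52.5, 127.8]
ee_rot: [179.1, -0.1, 86.0]
force: [0.9, -0.4, 0.9]
gripper_width: 0.3
gripper_force: 0.0
```

Emit:
{"method": "send_rows", "body": {"steps": [[[0.5,0,0,0,0],[0.5,0,0,0,0],[0.5,0.1,0,0,0],[0.5,0,0,0,0],[0,0,0,0,0]]]}}

```text
time_s: 4.75
ee_pos: [532.7, 134.8, 121.0]
ee_rot: [179.8, -0.1, 86.2]
force: [1.4, 0.4, -0.1]
gripper_width: 0.7
gripper_force: 0.0
```

Emit:
{"method": "send_rows", "body": {"steps": [[[0,0,0,0,0],[0,0,0,0,0]]]}}

```text
time_s: 4.92
ee_pos: [531.7, 131.3, 120.3]
ee_rot: [179.9, 0.0, 86.1]
force: [0.3, -0.2, 0.6]
gripper_width: 0.5
gripper_force: 0.0
```

Emit:
{"method": "send_rows", "body": {"steps": [[[-0.05,0,0.4,0,0],[0,0,0.4,0,0],[0,0,0.4,0,0]]]}}

```text
time_s: 5.17
ee_pos: [531.8, 128.6, 71.8]
ee_rot: [179.9, 0.0, 86.0]
force: [-0.7, -0.2, 0.1]
gripper_width: 0.1
gripper_force: 0.0
```

Emit:
{"method": "send_rows", "body": {"steps": [[[0,0,0.4,0,0],[0,0,0.4,0,0],[0,0,0.4,0,0],[0,0,0,0,0],[0,0,0,0,0]]]}}

```text
time_s: 5.58
ee_pos: [531.1, 128.8, 23.6]
ee_rot: [-179.9, 0.0, 86.0]
force: [0.7, 0.5, 0.3]
gripper_width: 0.5
gripper_force: 0.0
```

Emit:
{"method": "send_rows", "body": {"steps": [[[-0.1,0,0,0,0],[-0.1,0,0,0,0],[-0.1,0,0,0,0],[-0.1,0,0,0,0]]]}}

```text
time_s: 5.92
ee_pos: [530.9, 113.4, 24.6]
ee_rot: [179.9, -0.0, 86.1]
force: [-0.1, -0.1, 1.1]
gripper_width: 0.2
gripper_force: 0.0
```

Emit:
{"method": "send_rows", "body": {"steps": [[[-0.2,0,0,0,0],[-0.2,0,0,0,0],[-0.2,0,0,0,0]]]}}

```text
time_s: 6.17
ee_pos: [528.8, 89.0, 23.9]
ee_rot: [180.0, 0.0, 86.1]
force: [0.2, 1.0, -0.5]
gripper_width: 0.5
gripper_force: 0.0
```

```bash
python3 - <<'E'
from workcell import env
from h import *
f=env.grab_frame("scene");cv2.imwrite("pics/e.png",cv2.resize(f["pixels"][60:200,150:350,::-1],None,fx=3,fy=3))
s=env.state();print(s["ee_pos"],s["force"])
E
```

```text
[528.45600853  87.72529628  23.78439966] [-0.98015111 -1.13254038 -0.44188359]
```

View pics/e.png

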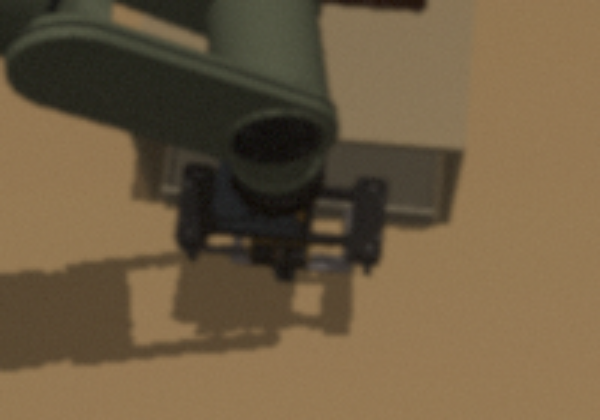

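```bash
python3 - <<'E'
from workcell import env
from h import *
f=env.grab_frame("wrist");P=cloud(f);ok=f["depth"]>0
m=ok&(P[...,2]>34)&(P[...,2]<48)&(P[...,0]>465)&(P[...,0]<600)&(P[...,1]>30)&(P[...,1]<175)
for x in range(465,600,15):
    q=P[m&(abs(P[...,0]-x)<7)]
    if len(q): print(x,len(q),np.percentile(q[:,1],[0,10,50,90,100]).round(1),q[:,2].mean().round(1))
cv2.imwrite("pics/g.png",f["pixels"][:,:,::-1])
E
```

```text
465 62 [104.3 107.6 119.5 174.7 174.9] 39.1
480 1833 [101.8 109.1 139.5 169.1 175. ] 38.9
495 508 [100.6 103.4 109.9 173.7 175. ] 40.4
510 535 [ 99.5 102.4 109.3 173.3 174.9] 40.4
525 535 [ 98.6 101.5 108.2 172.3 173.8] 40.4
540 537 [ 97.7 100.4 107.3 171.2 172.8] 40.3
555 538 [ 96.6  99.3 106.2 170.2 171.7] 40.3
570 537 [ 95.3  98.2 105.1 169.1 170.7] 40.3
585 1840 [ 94.6 103.6 134.2 165.4 171.5] 38.7
```

View pics/g.png

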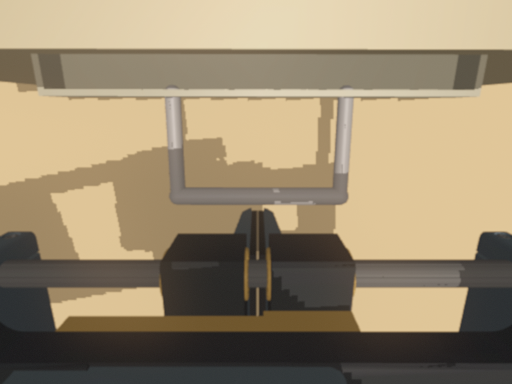

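```bash
python3 - <<'E'
from workcell import env
from h import *
f=env.grab_frame("wrist");P=cloud(f);print(env.state()["ee_pos"])
for v in range(186,300,6): print(v,P[v,250].round(0),P[v,264].round(0),f["depth"][v,250])
f=env.grab_frame("scene");P=cloud(f)
m=(P[...,2]>28)&(P[...,2]<48)&(P[...,0]>460)&(P[...,0]<605)&(P[...,1]>30)&(P[...,1]<130)&(f["depth"]>0)
v,u=np.nonzero(m);print(np.c_[u,v,P[m].round(0)][::6])
E
```

```text
[528.78589548  89.1407785   23.75238447]
186 [523. 102.   1.] [534. 101.  -0.] 240.49219
192 [525. 109.  40.] [534. 108.  40.] 201.59982
198 [524. 105.  42.] [534. 104.  41.] 200.39436
204 [524. 100.  41.] [533. 100.  41.] 203.07635
210 [525. 106.  67.] [533. 105.  68.] 176.23659
216 [525. 106.  77.] [533. 105.  76.] 166.10661
222 [525. 105.  86.] [533. 103.  80.] 158.43837
228 [526. 106.  94.] [533. 104.  91.] 150.50963
234 [526. 105. 100.] [532. 104.  98.] 144.88048
240 [526. 103. 103.] [532. 103. 104.] 142.03935
246 [526. 104. 111.] [532. 103. 110.] 134.35674
252 [526. 104. 117.] [532. 103. 116.] 128.4216
258 [526. 103. 119.] [532. 101. 117.] 126.65495
264 [528. 121. 157.] [532. 121. 156.] 85.36
270 [528. 120. 157.] [532. 120. 158.] 85.418106
276 [528. 118. 158.] [532. 119. 159.] 84.84599
282 [528. 117. 158.] [532. 117. 159.] 85.24128
288 [525.  88. 118.] [531.  87. 118.] 131.73863
294 [525.  84. 118.] [531.  84. 118.] 133.35893
[[228. 139. 474. 127.  39.]
 [228. 141. 474. 121.  38.]
 [265. 144. 584. 113.  39.]
 [231. 145. 484. 108.  39.]
 [232. 146. 487. 104.  40.]
 [233. 147. 490. 102.  38.]
 [256. 148. 558.  99.  41.]
 [262. 148. 575.  99.  42.]
 [253. 149. 549.  97.  36.]
 [259. 149. 566.  97.  37.]
 [265. 149. 584.  96.  41.]
 [260. 150. 569.  94.  37.]
 [266. 150. 587.  96.  34.]]
```

In g the bar is at (175–345, 196), unmoved, although the fingers apparently went through it. The true finger length looks doubtful, so I'll lift, open, and measure the fingers themselves.

Emit:
{"method": "send_rows", "body": {"steps": [[[0,0,-0.8,0,0],[0,0,-0.8,0,0.5],[0,0,-0.6,0,1],[0,0,0,0,1],[0,0,0,0,1]]]}}

```text
time_s: 6.78
ee_pos: [529.8, 90.4, 113.0]
ee_rot: [179.8, -0.0, 86.1]
force: [-0.1, -1.1, -0.3]
gripper_width: 24.1
gripper_force: 0.0
```

Emit:
{"method": "send_rows", "body": {"steps": [[[0,0,0,0,1],[0,0,0,0,1],[0,0,0,0,1],[0,0,0,0,1],[0,0,0,0,1]]]}}

```text
time_s: 7.2
ee_pos: [528.4, 89.9, 110.9]
ee_rot: [-179.9, 0.0, 86.1]
force: [0.4, 0.4, -0.5]
gripper_width: 57.7
gripper_force: 0.0
```

```bash
python3 - <<'E'
from workcell import env
from h import *
f=env.grab_frame("wrist");P=cloud(f);s=env.state();e=s["ee_pos"];print(e,s["gripper_width"])
cv2.imwrite("pics/i.png",f["pixels"][:,:,::-1])
a=np.radians(86);D=P-e
t=np.stack([D[...,0]*np.cos(a)+D[...,1]*np.sin(a),D[...,0]*np.sin(a)-D[...,1]*np.cos(a),-D[...,2]],-1)
for lo in range(-90,40,10):
    m=(t[...,2]>lo)&(t[...,2]<=lo+10)&(abs(t[...,1])<70)&(t[...,0]<40)&(f["depth"]>0)
    if m.sum(): print(lo,m.sum(),np.percentile(t[m][:,0],[0,50,100]).round(0),np.percentile(t[m][:,1],[0,25,75,100]).round(0))
E
```

```text
[528.55960268  89.8898362  111.13679717] 61.20744552941722
-90 863 [-17.  15.  18.] [-42. -32.  31.  41.]
-80 667 [-17.  15.  17.] [-41. -31.  30.  40.]
-70 543 [-17.  15.  17.] [-40. -31.  30.  39.]
-60 491 [-10.  15.  17.] [-39. -30.  29.  38.]
-50 443 [-16.  10.  17.] [-38. -29.  29.  37.]
-40 64 [-16.   6.  17.] [-35. -30.  29.  34.]
```

View pics/i.png

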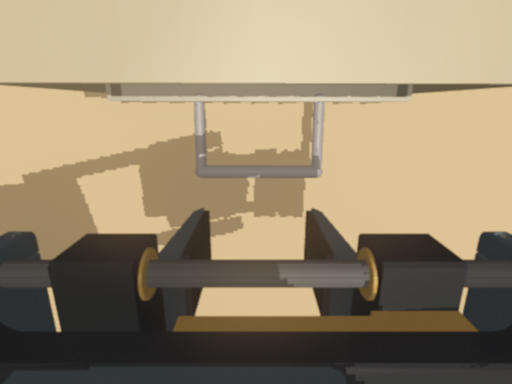

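The fingertips actually end about 38 mm behind the reported TCP. The wrist view shows the finger ends at rows ~210, and their depth puts them 38–40 mm higher than the state claims. That is why they cleared the bar without any force. I'll work from tip z ≈ reported z + 38 and check it by force while descending.

```bash
python3 - <<'E'
from workcell import env
from h import *
f=env.grab_frame("wrist");P=cloud(f);e=env.state()["ee_pos"];a=np.radians(86);D=P-e
t=np.stack([D[...,0]*np.cos(a)+D[...,1]*np.sin(a),D[...,0]*np.sin(a)-D[...,1]*np.cos(a),-D[...,2]],-1)
m=(t[...,2]>-60)&(t[...,2]<-10)&(abs(t[...,1])<70)&(t[...,0]<40)&(f["depth"]>0)
print(np.sort(t[m][:,2])[-40:].round(1))
E
```

```text
[-39.3 -39.3 -39.3 -39.3 -39.2 -39.2 -39.2 -39.2 -39.2 -39.2 -39.1 -39.1
 -39.1 -39.1 -39.  -39.  -39.  -39.  -38.9 -38.9 -38.9 -38.9 -38.9 -38.9
 -38.8 -38.7 -38.6 -38.6 -38.5 -38.4 -38.3 -38.3 -38.3 -38.2 -38.2 -38.1
 -38.1 -37.9 -37.8 -37.4]
```

Emit:
{"method": "send_rows", "body": {"steps": [[[0.5,0,0,0,0],[0.5,0,0,0,0],[0,0,0.4,0,0],[0,0,0.4,0,0],[0,0,0.4,0,0]]]}}

```text
time_s: 7.72
ee_pos: [531.8, 130.3, 63.3]
ee_rot: [180.0, -0.0, 86.1]
force: [-0.3, -0.5, 0.6]
gripper_width: 38.1
gripper_force: 0.0
```

Emit:
{"method": "send_rows", "body": {"steps": [[[0,0,0,0,0],[0,0,0,0,0],[0,0,0,0,0],[0,0,0.4,0,0],[0,0,0.3,0,0]]]}}

```text
time_s: 8.13
ee_pos: [533.1, 130.0, 37.0]
ee_rot: [179.8, -0.1, 86.1]
force: [-0.4, -0.0, 0.1]
gripper_width: 4.7
gripper_force: 0.0
```

Emit:
{"method": "send_rows", "body": {"steps": [[[0,0,0.4,0,0],[0,0,0.4,0,0],[0,0,0.25,0,0],[0,0,0.2,0,0],[0,0,0,0,0]]]}}

```text
time_s: 8.55
ee_pos: [531.1, 129.6, -15.0]
ee_rot: [-179.9, 0.0, 86.1]
force: [0.3, -0.1, -0.5]
gripper_width: 0.1
gripper_force: 0.0
```

Emit:
{"method": "send_rows", "body": {"steps": [[[-0.1,0,0,0,0],[-0.2,0,0,0,0],[-0.2,0,0,0,0],[-0.2,0,0,0,0]]]}}

```text
time_s: 8.88
ee_pos: [530.1, 101.4, -13.6]
ee_rot: [179.9, -0.0, 86.1]
force: [0.3, 3.1, -1.3]
gripper_width: 0.7
gripper_force: 1.3
```

```bash
python3 - <<'E'
from workcell import env
from h import *
f=env.grab_frame("wrist");P=cloud(f);s=env.state();print(s["ee_pos"],s["force"])
m=(f["depth"]>0)&(P[...,2]>34)&(P[...,2]<48)&(abs(P[...,0]-500)<8)&(P[...,1]>30)&(P[...,1]<175)
print(np.percentile(P[m][:,1],[0,10,50,90,100]))
E
```

```text
[529.75115232  99.70507461 -13.69940775] [-0.10550898 -1.51774054  0.33608264]
[143.60779681 144.68585486 146.67454862 148.36962179 149.0030559 ]
```

Emit:
{"method": "send_rows", "body": {"steps": [[[-0.3,0,0,0,0],[-0.4,0,0,0,0],[-0.4,0,0,0,0],[-0.4,0,0,0,0],[-0.4,0,0,0,0]]]}}

```text
time_s: 9.35
ee_pos: [524.7, 25.2, -13.7]
ee_rot: [179.9, -0.0, 86.0]
force: [0.7, 3.6, 0.6]
gripper_width: -0.1
gripper_force: 1.6
```

Emit:
{"method": "send_rows", "body": {"steps": [[[-0.4,0,0,0,0],[-0.4,0,0,0,0],[-0.4,0,0,0,0],[-0.4,0,0,0,0],[-0.4,0,0,0,0]]]}}

```text
time_s: 9.77
ee_pos: [519.0, -54.8, -13.7]
ee_rot: [179.9, -0.0, 86.0]
force: [0.6, 3.1, 0.5]
gripper_width: 0.2
gripper_force: 1.6
```

Emit:
{"method": "send_rows", "body": {"steps": [[[-0.3,0,0,0,0],[-0.2,0,0,0,0],[-0.1,0,0,0,0],[-0.1,0,0,0,0]]]}}

```text
time_s: 10.1
ee_pos: [517.2, -82.0, -14.0]
ee_rot: [180.0, -0.0, 86.0]
force: [-0.1, 1.3, 1.4]
gripper_width: 0.5
gripper_force: 1.2
```

Emit:
{"method": "send_rows", "body": {"steps": [[[-0.1,0,0,0,0],[-0.1,0,0,0,0],[-0.1,0,0,0,0],[-0.1,0,0,0,0]]]}}

```text
time_s: 10.43
ee_pos: [516.0, -97.7, -14.2]
ee_rot: [180.0, 0.0, 86.1]
force: [0.7, 2.6, 0.9]
gripper_width: 0.3
gripper_force: 1.2
```

Emit:
{"method": "send_rows", "body": {"steps": [[[-0.05,0,0,0,0],[-0.05,0,0,0,0],[-0.05,0,0,0,0]]]}}

```text
time_s: 10.68
ee_pos: [515.6, -103.4, -14.3]
ee_rot: [180.0, -0.0, 86.1]
force: [2.6, 10.0, 2.1]
gripper_width: 0.4
gripper_force: 5.3
```

Emit:
{"method": "send_rows", "body": {"steps": [[[-0.05,0,0,0,0],[-0.05,0,0,0,0]]]}}

```text
time_s: 10.85
ee_pos: [515.6, -103.4, -14.2]
ee_rot: [-180.0, -0.4, 85.8]
force: [3.2, 24.5, 4.1]
gripper_width: 0.5
gripper_force: 12.4
```

Emit:
{"method": "send_rows", "body": {"steps": [[[0.2,0,0,0,0],[0,0,-0.3,0,0],[0,0,-0.9,0,0],[0,0,-0.9,0,0],[0,0,-0.9,0,0]]]}}

```text
time_s: 11.27
ee_pos: [514.9, -100.0, 106.6]
ee_rot: [-179.9, 0.1, 86.1]
force: [0.3, -0.4, -0.4]
gripper_width: 0.4
gripper_force: 0.0
```

Emit:
{"method": "send_rows", "body": {"steps": [[[0.7,0,-0.9,0,0.7],[0.7,0,-0.9,0,0.7],[0.7,0,0,0,0.7],[0,0,0,0,0.7],[0,0,0,0,0.7]]]}}

```text
time_s: 11.68
ee_pos: [520.9, -20.3, 171.5]
ee_rot: [-180.0, 0.1, 86.2]
force: [-0.4, -1.1, -0.8]
gripper_width: 30.3
gripper_force: 0.0
```

```bash
python3 - <<'E'
from workcell import env
from h import *
import pickle
f={n:env.grab_frame(n) for n in("wrist","top")};pickle.dump(f,open("f1.pkl","wb"))
s=env.state();print(s["ee_pos"],s["ee_rot"])
cv2.imwrite("pics/j.png",f["wrist"]["pixels"][:,:,::-1])
E
```

```text
[520.40975845 -21.41530746 170.50721253] [-1.79876849e+02  7.32328565e-02  8.60844870e+01]
```

View pics/j.png

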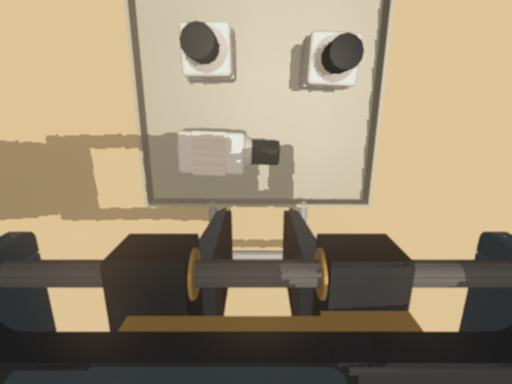

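The tray is fully out. Standing caps are at (200, 43) and (343, 53). The tipped bottle has its body at (180–245, 152), with the cap at (252–280, 152) pointing to +x.

```bash
python3 - <<'E'
from h import *
import pickle
f=pickle.load(open("f1.pkl","rb"))["wrist"]
P=cloud(f);ok=f["depth"]>0;g=f["pixels"].max(-1).astype(int);vv,uu=np.mgrid[:384,:512]
a=np.radians(85.95);X=np.array([np.cos(a),np.sin(a)]);Y=np.array([-X[1],X[0]]);C0=np.array([547.8,341.2])
loc=lambda p:((np.asarray(p)[...,:2]-C0)@np.stack([X,Y],1)).round(1)
def rect(m,n):
    q=P[m];r=cv2.minAreaRect(q[:,:2].astype(np.float32));print(n,m.sum(),"c",np.round(r[0],1),np.round(r[1],1),round(r[2],1),"z",q[:,2].mean().round(1),"cab",loc(r[0]))
hi=ok&(P[...,2]>118)&(P[...,2]<132)&(vv<100)
for n,(u0,u1) in {"capR":(170,240),"capL":(300,375)}.items(): rect(hi&(uu>u0)&(uu<u1),n)
bod=ok&(P[...,2]>84)&(P[...,2]<98)&(vv<100)
for n,(u0,u1) in {"bodyR":(170,240),"bodyL":(295,375)}.items(): rect(bod&(uu>u0)&(uu<u1)&(g>110),n)
L=ok&(P[...,2]>26)&(P[...,2]<75)&(vv>115)&(vv<190)&(uu>165)&(uu<300)
rect(L&(P[...,2]>57),"lyingtop"); rect(L&(g<70)&(P[...,2]>40),"lyingcap"); rect(L&(P[...,2]>40),"all")
for n,p,z in(("wallFL",(150,204),38),("wallFR",(369,206),38)): w=ray(f,*p,z);print(n,w.round(1),loc(w))
E
```

```text
capR 1142 c [482.2 106. ] [27.2 27.1] 47.3 z 126.2 cab [-239.3   48.8]
capL 1134 c [596.9  90.5] [27.4 27.2] 34.9 z 126.1 cab [-246.6  -66.7]
bodyR 1515 c [482.2 106.4] [45.9 46.2] 86.5 z 89.3 cab [-238.9   48.8]
bodyL 1459 c [597.   90.8] [46.  46.2] 83.7 z 89.1 cab [-246.3  -66.8]
lyingtop 2918 c [474.4   8.7] [46.6 75.6] 84.2 z 62.5 cab [-336.9   49.8]
lyingcap 23 c [529.2  -7. ] [ 2.7 25.8] 80.1 z 49.2 cab [-348.6   -6. ]
all 3855 c [491.5   7. ] [ 46.7 110. ] 84.2 z 59.6 cab [-337.4   32.6]
wallFL [389.3 -51.   38. ] [-402.4  130.4]
wallFR [651.5 -70.9  38. ] [-403.7 -132.6]
```

Emit:
{"method": "send_rows", "body": {"steps": [[[0,0,0,1,0.57],[0,0,0,1,0.57],[0,0,0,1,0.57],[0,0,0,1,0.57],[0,0,0,1,0.57]]]}}

```text
time_s: 12.2
ee_pos: [520.5, -22.2, 170.3]
ee_rot: [-179.9, 0.1, 51.3]
force: [-0.2, -0.6, 1.3]
gripper_width: 51.8
gripper_force: 0.0
```

Emit:
{"method": "send_rows", "body": {"steps": [[[0,0,0,1,0.57],[0,0,0,1,0.57],[0,0,0,1,0.57],[0,0,0,1,0.57],[0,0,0,1,0.57]]]}}

```text
time_s: 12.62
ee_pos: [520.5, -22.2, 170.2]
ee_rot: [-180.0, 0.2, 16.9]
force: [-0.1, -0.9, 1.0]
gripper_width: 52.2
gripper_force: 0.0
```

Emit:
{"method": "send_rows", "body": {"steps": [[[0,0,0,1,0.57],[0,0,0,1,0.57],[0,0,0,1,0.57],[0,0,0,0.37,0.57],[0.18,-0.63,0.3,0,0.57]]]}}

```text
time_s: 13.03
ee_pos: [530.9, -0.5, 160.3]
ee_rot: [179.8, -0.1, -6.2]
force: [0.3, -0.2, -0.1]
gripper_width: 52.3
gripper_force: 0.0
```

Emit:
{"method": "send_rows", "body": {"steps": [[[0,0,0.8,0,0.57],[0,0,0.8,0,0.57],[0,0,0,0,0.57],[0,0,0,0,0.57]]]}}

```text
time_s: 13.37
ee_pos: [529.3, 2.6, 93.8]
ee_rot: [179.9, 0.3, -5.9]
force: [0.9, 0.4, -0.2]
gripper_width: 52.2
gripper_force: 0.0
```

Emit:
{"method": "send_rows", "body": {"steps": [[[0.03,0,0.5,0,0.57],[0,0,0.5,0,0.57],[0,0,0.5,0,0.57],[0,0,0.5,0,0.57],[0,0,0.4,0,0.57]]]}}

```text
time_s: 13.78
ee_pos: [533.6, 2.7, 0.3]
ee_rot: [180.0, -0.2, -5.9]
force: [0.1, 0.3, -0.0]
gripper_width: 51.7
gripper_force: 0.0
```

Emit:
{"method": "send_rows", "body": {"steps": [[[0,0,0.2,0,0.57],[0,0,0.17,0,0.57],[0,0,0,0,0.57],[0,0,0,0,0.57]]]}}

```text
time_s: 14.12
ee_pos: [533.2, 3.3, -14.3]
ee_rot: [-180.0, -0.1, -5.9]
force: [0.1, 1.1, -0.6]
gripper_width: 52.1
gripper_force: 0.0
```

Emit:
{"method": "send_rows", "body": {"steps": [[[0,0,0,0,0.2],[0,0,0,0,0.2],[0,0,0,0,0.2],[0,0,0,0,0.2],[0,0,0,0,0.2]]], "squeeze": 4}}

```text
time_s: 14.53
ee_pos: [532.5, 3.6, -14.8]
ee_rot: [180.0, -0.1, -5.9]
force: [-0.4, -1.3, 1.8]
gripper_width: 27.8
gripper_force: 4.0
```

Emit:
{"method": "send_rows", "body": {"steps": [[[0,0,0,0,0.1],[0,0,0,0,0.1],[0,0,0,0,0.1],[0,0,0,0,0.1]]], "squeeze": 4}}

```text
time_s: 14.87
ee_pos: [532.6, 3.6, -15.0]
ee_rot: [-180.0, -0.1, -5.9]
force: [0.3, -0.3, 4.0]
gripper_width: 28.1
gripper_force: 4.0
```

Emit:
{"method": "send_rows", "body": {"steps": [[[0,0,-0.3,0,0.1],[0,0,-0.4,0,0.1],[0,0,-0.4,0,0.1],[0,0,-0.4,0,0.1],[0,0,-0.4,0,0.1]]]}}

```text
time_s: 15.28
ee_pos: [531.0, 3.6, 60.4]
ee_rot: [180.0, 0.2, -5.9]
force: [-0.9, 0.1, -1.8]
gripper_width: 27.8
gripper_force: 4.0
```

Emit:
{"method": "send_rows", "body": {"steps": [[[0,0,-0.4,0,0.1],[0,0,-0.3,0,0.1],[0,0,0,0,0.1],[0,0,0,0,0.1]]]}}

```text
time_s: 15.62
ee_pos: [531.7, 3.6, 88.2]
ee_rot: [180.0, 0.0, -5.9]
force: [0.2, -0.1, -2.3]
gripper_width: 27.8
gripper_force: 4.0
```

```bash
python3 - <<'E'
from workcell import env
from h import *
f=env.grab_frame("wrist");s=env.state();print(s["ee_pos"],s["gripper_width"],s["force"])
g=env.grab_frame("scene");h=np.hstack([f["pixels"],cv2.resize(g["pixels"][60:200,180:320],(384,384))]);cv2.imwrite("pics/k.png",cv2.resize(h,(800,343))[:,:,::-1])
P=cloud(f);z=P[...,2];e=s["ee_pos"]
D=P-e;m=(f["depth"]>0)&(z<150)&(z>25)&(abs(D[...,1])<26)&(D[...,0]>-140)&(D[...,0]<45)
for x in range(-140,45,10):
    q=D[m&(D[...,0]>=x)&(D[...,0]<x+10)]
    if len(q)>5: print(x,len(q),"z",np.percentile(q[:,2]+e[2],[2,50,98]).round(0))
E
```

```text
[531.04905179   3.58686967  87.56956926] 27.848073642274322 [-0.13575077  0.12536965 -2.32252286]
-10 117 z [119. 141. 150.]
0 1207 z [118. 137. 150.]
10 1762 z [113. 119. 149.]
20 2057 z [ 54.  95. 116.]
30 185 z [49. 57. 71.]
```

View pics/k.png

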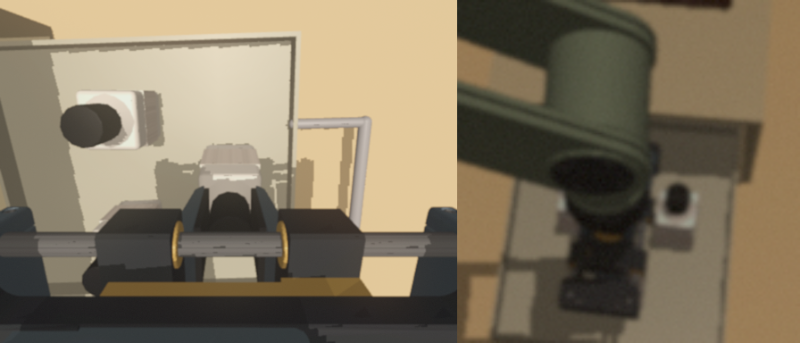

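The tipped bottle hangs from the cap, nearly upright (cap at (232, 210) in the left panel, body front face at (230, 165)). Next I'll fit its front face for tilt.

```bash
python3 - <<'E'
from workcell import env
from h import *
f=env.grab_frame("wrist");e=env.state()["ee_pos"];P=cloud(f);D=P-e
a=np.radians(-5.9);tx=D[...,0]*np.cos(a)+D[...,1]*np.sin(a);ty=D[...,0]*np.sin(a)-D[...,1]*np.cos(a);z=P[...,2]
m=(f["depth"]>0)&(abs(ty)<18)&(tx>12)&(tx<50)&(z>40)&(z<125)
for z0 in range(40,125,5):
    k=m&(z>=z0)&(z<z0+5)
    if k.sum()>5: print(z0,k.sum(),np.median(tx[k]).round(1),np.percentile(ty[k],[1,99]).round(1))
E
```

```text
45 37 30.2 [-16.8  16.9]
50 89 29.7 [-17.3  17.3]
55 74 29.1 [-17.1  17.9]
60 97 28.6 [-17.4  17.4]
65 105 28.0 [-17.7  17.8]
70 103 27.3 [-17.3  17.5]
75 117 26.7 [-17.6  17.3]
80 122 25.9 [-17.2  17.6]
85 128 25.3 [-17.6  17.4]
90 149 24.6 [-17.6  17.3]
95 155 23.8 [-17.3  17.4]
100 164 23.1 [-17.7  17.6]
105 173 22.4 [-17.4  17.7]
110 628 19.5 [-17.6  17.5]
115 393 15.0 [-16.8  17.3]
120 19 12.5 [-3.9  7. ]
```

Emit:
{"method": "send_rows", "body": {"steps": [[[0,0,0.25,0,0.1],[0,0,0.2,0,0.1],[0,0,0.1,0,0.1],[0,0,0,0,0.1]]]}}

```text
time_s: 16.1
ee_pos: [531.4, 3.5, 65.2]
ee_rot: [180.0, 0.1, -5.9]
force: [-0.5, 0.1, -3.0]
gripper_width: 28.3
gripper_force: 4.0
```

Emit:
{"method": "send_rows", "body": {"steps": [[[0,0,0.08,0,0.1],[0,0,0.08,0,0.1],[0,0,0,0,0.1]]]}}

```text
time_s: 16.35
ee_pos: [533.5, 3.5, 60.8]
ee_rot: [-180.0, -0.2, -5.9]
force: [1.1, 0.3, 2.3]
gripper_width: 27.8
gripper_force: 4.0
```

Emit:
{"method": "send_rows", "body": {"steps": [[[0,0,0.06,0,0.1],[0,0,0.06,0,0.1],[0,0,0,0,0.1]]]}}

```text
time_s: 16.6
ee_pos: [534.8, 3.3, 57.1]
ee_rot: [-180.0, -0.3, -5.8]
force: [1.5, -0.3, 7.4]
gripper_width: 28.1
gripper_force: 6.6
```

Emit:
{"method": "send_rows", "body": {"steps": [[[0,0,0,0,0.4],[0,0,0,0,0.45],[0,0,0,0,0.45],[0,0,0,0,0.45],[0,0,0,0,0.45]]]}}

```text
time_s: 17.02
ee_pos: [531.6, 3.6, 55.1]
ee_rot: [180.0, 0.1, -5.9]
force: [0.1, -0.9, -0.0]
gripper_width: 40.9
gripper_force: 0.0
```

```bash
cat > tilt.py <<'E'
from workcell import env
from h import *
f=env.grab_frame("wrist");s=env.state();e=s["ee_pos"];P=cloud(f);D=P-e;print(e.round(1),s["ee_rot"].round(1),s["force"].round(1),round(s["gripper_width"],1))
a=np.radians(s["ee_rot"][2]);tx=D[...,0]*np.cos(a)+D[...,1]*np.sin(a);ty=D[...,0]*np.sin(a)-D[...,1]*np.cos(a);z=P[...,2]
m=(f["depth"]>0)&(abs(ty)<22)&(tx>10)&(tx<50)&(z>14)&(z<125)
for z0 in range(15,125,7):
    k=m&(z>=z0)&(z<z0+7)
    if k.sum()>5: print(z0,k.sum(),np.median(tx[k]).round(1),np.percentile(ty[k],[1,99]).round(1))
E
python3 tilt.py
```

```text
[531.7   3.6  55.2] [ 1.8e+02  1.0e-01 -5.9e+00] [ 0.5  0.  -0.3] 40.8
15 1336 40.1 [-21.5  21.5]
22 93 30.4 [-19.2  21. ]
29 72 30.5 [-19.1  20. ]
36 101 30.6 [-21.5  21.3]
43 123 30.6 [-21.4  21.7]
50 132 30.6 [-21.2  21.1]
57 159 30.6 [-21.3  21.3]
64 180 30.5 [-21.9  21.6]
71 163 30.3 [-20.   20.5]
78 212 30.2 [-21.7  21.5]
85 1471 24.6 [-20.9  21.7]
92 544 19.3 [-21.1  21.9]
99 224 18.1 [-21.6  21.9]
106 242 18.8 [-21.6  21.9]
113 293 18.1 [-21.6  21.9]
120 221 18.6 [-21.7  21.8]
```

The bottle now stands upright by itself. I'll centre on the cap, regrip more firmly and carry it to the slot.

Emit:
{"method": "send_rows", "body": {"steps": [[[0.19,0,0,0,0.45],[0,0,0,0,0.1],[0,0,0,0,0.1],[0,0,0,0,0.1],[0,0,0,0,0.1]]], "squeeze": 15}}

```text
time_s: 17.48
ee_pos: [540.0, 2.7, 55.5]
ee_rot: [180.0, -0.0, -5.9]
force: [0.8, 0.2, 0.4]
gripper_width: 27.8
gripper_force: 13.8
```

Emit:
{"method": "send_rows", "body": {"steps": [[[0,0,0,0,0.1],[0,0,-0.2,0,0.1],[0,0,-0.2,0.26,0.1],[0,0,0,0,0.1]]]}}

```text
time_s: 17.82
ee_pos: [540.4, 2.8, 72.9]
ee_rot: [-180.0, -0.1, -7.7]
force: [0.3, 0.8, -2.6]
gripper_width: 27.4
gripper_force: 13.7
```

```bash
python3 tilt.py
```

```text
[540.    2.8  72.3] [-1.8e+02 -1.0e-01 -7.6e+00] [-0.3  0.2 -2.5] 27.9
15 1757 34.5 [-21.6  21.4]
36 84 22.3 [-20.  21.]
43 68 22.4 [-18.   20.4]
50 120 22.6 [-21.6  21.2]
57 139 22.5 [-21.2  21.5]
64 141 22.6 [-21.7  21.3]
71 138 22.5 [-21.2  21.4]
78 182 22.5 [-21.5  21.5]
85 204 22.3 [-21.4  21.3]
92 198 22.2 [-20.  21.]
99 701 20.6 [-21.1  21.6]
106 745 15.2 [-17.6  20.3]
113 252 12.9 [-20.3  21.5]
120 204 13.3 [-21.4  21.5]
```

Emit:
{"method": "send_rows", "body": {"steps": [[[-0.07,-0.47,0,0,0.1],[-0.07,-0.48,0,0,0.1],[-0.07,-0.48,0,0,0.1],[-0.06,-0.47,0,0,0.1],[-0.06,-0.47,0,0,0.1]]]}}

```text
time_s: 18.28
ee_pos: [538.5, 99.2, 71.0]
ee_rot: [180.0, 0.1, -7.6]
force: [-0.2, -0.0, -2.8]
gripper_width: 27.8
gripper_force: 14.3
```

Emit:
{"method": "send_rows", "body": {"steps": [[[0,0,0,0,0.1],[0,0,0,0,0.1],[0,0,0,0,0.1]]]}}

```text
time_s: 18.53
ee_pos: [538.7, 98.0, 71.1]
ee_rot: [180.0, 0.1, -7.6]
force: [-0.2, 0.5, -2.9]
gripper_width: 27.5
gripper_force: 14.6
```

```bash
python3 tilt.py; python3 - <<'E'
from workcell import env
from h import *
import pickle
pickle.dump(env.grab_frame("wrist"),open("w.pkl","wb"));f=pickle.load(open("w.pkl","rb"));P=cloud(f)
m=(f["depth"]>0)&(P[...,2]>118)&(P[...,2]<132)&(P[...,0]>575)&(P[...,0]<625)&(P[...,1]>60)&(P[...,1]<120)
print(m.sum(),cv2.minAreaRect(P[m][:,:2].astype(np.float32)))
E
```

```text
[538.9  97.8  71.2] [180.    0.   -7.7] [-0.3 -1.1 -2.5] 27.9
15 209 19.7 [-21.7  21.3]
36 98 21.7 [-20.   21.3]
43 101 21.9 [-20.6  21.2]
50 117 22.0 [-21.6  21.3]
57 120 22.0 [-21.7  21.5]
64 154 21.9 [-21.3  21.4]
71 149 22.0 [-21.5  21.4]
78 218 22.0 [-21.8  21.7]
85 838 39.4 [-21.7  21.6]
92 197 21.8 [-20.5  21.5]
99 970 18.6 [-21.1  21.6]
106 481 13.4 [-17.7  19.2]
113 245 12.7 [-21.2  21.5]
120 203 13.1 [-21.4  21.7]
2267 ((597.1636352539062, 90.60858917236328), (26.723430633544922, 27.563678741455078), 83.43894958496094)
```

Emit:
{"method": "send_rows", "body": {"steps": [[[0.04,-0.01,0.15,0,0.1],[0,0,0.15,0,0.1],[0,0,0.06,0,0.1],[0,0,0.03,0,0.1],[0,0,0,0,0.1]]]}}

```text
time_s: 19.05
ee_pos: [540.7, 98.4, 55.7]
ee_rot: [180.0, 0.0, -7.7]
force: [0.7, -0.3, -2.4]
gripper_width: 27.6
gripper_force: 14.6
```

Emit:
{"method": "send_rows", "body": {"steps": [[[0,0,0.03,0,0.1],[0,0,0,0,0.1]]]}}

```text
time_s: 19.22
ee_pos: [541.1, 98.6, 55.6]
ee_rot: [180.0, -0.0, -7.6]
force: [-1.8, -0.7, 4.0]
gripper_width: 27.6
gripper_force: 14.9
```

Touching down. Next: release, lift straight up and check.

Emit:
{"method": "send_rows", "body": {"steps": [[[0,0,0,0,0.3],[0,0,0,0,0.5],[0,0,0,0,0.5],[0,0,0,0,0.5],[0,0,0,0,0.5]]]}}

```text
time_s: 19.63
ee_pos: [541.0, 98.7, 54.5]
ee_rot: [180.0, -0.0, -7.6]
force: [0.5, -0.4, 0.0]
gripper_width: 45.2
gripper_force: 0.0
```

Emit:
{"method": "send_rows", "body": {"steps": [[[0,0,-0.3,0,0.5],[0,0,-0.5,0,0.5],[0,0,-0.8,0,0.5],[0,0,-0.8,0,0.5],[0,0,-0.8,0,0.5]]]}}

```text
time_s: 20.05
ee_pos: [540.6, 98.7, 183.7]
ee_rot: [180.0, 0.0, -7.6]
force: [0.8, -0.6, 0.2]
gripper_width: 45.8
gripper_force: 0.0
```

Emit:
{"method": "send_rows", "body": {"steps": [[[-0.9,0,0,0,0.5],[-0.9,0,0,0,0.5],[-0.9,0,0,0,0.5],[0,0,0,0,0.5],[0,0,0,0,0.5]]]}}

```text
time_s: 20.47
ee_pos: [432.7, 113.2, 183.0]
ee_rot: [-180.0, -0.1, -7.6]
force: [0.3, 0.6, 0.1]
gripper_width: 45.8
gripper_force: 0.0
```

```bash
python3 - <<'E'
from workcell import env
from h import *
a=np.radians(85.95);X=np.array([np.cos(a),np.sin(a)]);Y=np.array([-X[1],X[0]]);C0=np.array([547.8,341.2])
s=env.state();print(s["ee_pos"],s["force"])
f=env.grab_frame("wrist");P=cloud(f);ok=(f["depth"]>0)&(P[...,0]>440)&(P[...,0]<640)&(P[...,1]>40)&(P[...,1]<150)
for lo,hi in((118,132),(82,91)):
    m=(ok&(P[...,2]>lo)&(P[...,2]<hi)).astype(np.uint8);n,l,st,_=cv2.connectedComponentsWithStats(m)
    for i in range(1,n):
        if st[i,4]>100:
            q=P[l==i];r=cv2.minAreaRect(q[:,:2].astype(np.float32));print(lo,st[i],np.round(r[0],1),np.round(r[1],1),round(r[2],1),q[:,2].mean().round(1),"cab",((np.array(r[0])-C0)@np.stack([X,Y],1)).round(1))
t=env.grab_frame("top")
h=np.hstack([f["pixels"],cv2.resize(t["pixels"][130:270,80:270],(520,384))]);cv2.imwrite("pics/z.png",cv2.resize(h,(800,298))[:,:,::-1])
E
```

```text
[432.6704868  113.19426286 182.99327508] [0.26652215 0.60666055 0.05330032]
118 [245   0  26   8 144] [585.3  91.5] [20.   4.6] 83.4 123.8 cab [-246.4  -55.1]
118 [241  47  34  36 943] [539.5  97.6] [27.3 26.9] 82.7 126.3 cab [-243.6   -8.9]
118 [241 120  32  32 782] [482.4 105.8] [27.2 26.5] 39.4 126.4 cab [-239.5   48.6]
82 [232   0  51  31 849] [585.7  91.7] [45.9 24.6] 81.7 87.8 cab [-246.2  -55.4]
82 [ 234   44   49   52 1210] [539.6  97.3] [46.  45.6] 82.2 88.0 cab [-243.9   -9. ]
82 [ 233  107   48   49 1037] [482.1 105.8] [46.1 45.9] 86.6 88.0 cab [-239.5   48.9]
```

View pics/z.png

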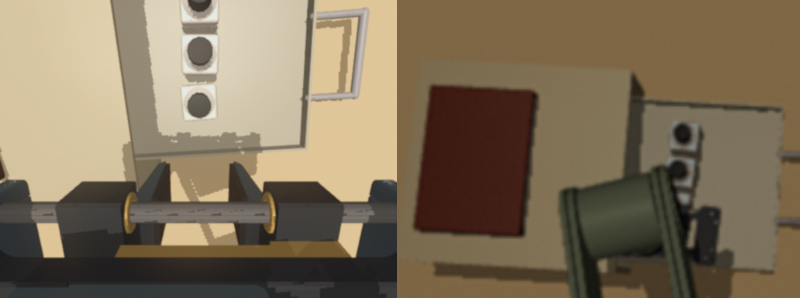

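All three bottles stand in line: caps at (200, 5), (200, 50) and (200, 105) in the left panel. The middle one is midway to within 1–2 mm, and the tray is still at its stop. Handing in.

```bash
python3 -c "
from workcell import env
print(env.job_done())"
```

```text
the job is handed in; nothing more can be done
None
```

The tray is out at its stop, and the tipped bottle stands upright midway between the two others, in line to within 1–2 mm. Both neighbours are still standing, nothing on the counter was touched, and the job was handed in at about 20.5 s; no verdict came back, and the fingertips really sit about 38 mm behind the reported TCP, which I corrected for.

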